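# Put the covered bowl in the table oven to keep warm

### The job

Put the covered bowl in the little table oven to keep warm: lower the oven's drop-down door all the way, without letting it fall, and the tray comes out with it. Carry the covered bowl level from the round steel plate and stand it gently, upright, on the tray in the free space beside the tin that is already there; then raise the door, again without slamming, until it is fully shut with both dishes standing on the tray inside. The tin must stay at its place on the tray, and the other dishes on the table must be left where they are.

Things in the scene. Friction and masses are not known exactly. Their poses are not given: they have to be found in the camera images.
- oven: Steel table oven, fixed, 440 wide, 262 deep, 220 high, with a black control column at its +y end. Origin: on the table, under the middle of the door's width; own -x is the way the front faces, own y runs along the front, z up. The door's hinge line lies 128 in front of the origin (own x = -128), 55 above the table.
- oven_door (a joint): Bottom-hinged oven door, 320 wide, 160 high, 14 thick, glass in a steel frame. 0 = shut (upright), grows as its top comes out and down, 1.571 = fully open (level); may start slightly ajar. Little friction: from about 0.3 on it falls open if let go. Lowering it draws the tray out of the oven (149 when fully open), raising it takes the tray back in.
- oven_door_handle (a point): Middle of the door's handle: a round bar 11 thick, 200 long, parallel to the hinge, on posts 90 either side. It stands 50 beyond the door's upper edge (free gap 44), 210 from the hinge along the door and 10 outside it. Shut: 265 above the table; fully open: 45 above the table, 210 in front of the hinge. Axes turn with the door: z from hinge to bar, y along the bar.
- oven_door_hinge (a point): Middle of the door's hinge line, in the plane of the door's inner face; 55 above the table. Axes turn with the door; y along the hinge line.
- oven_tray_mid (a point): Middle of the upper face of the floor of the aluminium tray in the oven: 160 (x) by 300 (y) outside, walls 4 thick, 7 above its floor, floor 109 above the table. Axes as the oven's, -x to the front. Shut: 104 behind the hinge line; door fully open: 45 in front of it; the oven's roof (top at 220) then covers what is still behind the hinge line.
- covered_bowl: Loose steel bowl with a fixed lid and a knob: 80 across, lid top 54 high, on it an upright cylindrical knob 22 across from 54 to 87 high, dark steel. About 220 g. Origin: centre of its underside, z up. The only dish with a knob. Starts on the round plate (5 above the table).
- squat_tin: Loose round steel tin, 72 across, 48 high, flat top, no knob, standing on the oven tray from the start. Origin: centre of its underside. It rides with the tray.
- thali: Round steel plate, fixed, 260 across, rim 18 high, floor 5 above the table. Origin: centre, on the table.
- katori_a: Open steel bowl, 78 across, 42 high, on the round plate. Origin: centre of its underside. Leave alone.
- katori_b: Open steel bowl, 72 across, 36 high, on the round plate. Origin: centre of its underside. Leave alone.
- tumbler_a: Glass tumbler, 68 across, 105 high, on the table. Leave alone.
- tumbler_b: Glass tumbler, like tumbler_a. Leave alone.
Mind the look-alikes: they are no part of the job. Leave any red or turquoise look-alike of the covered_bowl alone.

How it is judged:
On the way, in this order (a step that is already met when the one before it is completed fails the run):
1. the oven door is lowered fully (value of joint oven_door above 1.45 rad), for 0.2 s.
2. with the door still open, the covered bowl stands upright on the tray, let go (x of covered_bowl in the frame of oven_tray_mid between -0.05 and 0.05 m and y of covered_bowl in the frame of oven_tray_mid between -0.12 and 0.12 m and z of covered_bowl in the frame of oven_tray_mid between -0.007 and 0.007 m and angle between covered_bowl's own z axis and vertical below 0.1 rad and value of joint oven_door above 1.3 rad and contact force between the fingers and covered_bowl below 0.1 N and linear speed of covered_bowl below 0.03 m/s), for 0.2 s.
At the end, for the whole second after the job is handed in: The door is shut (within 0.06 rad); the covered bowl stands upright (0.1 rad) on the tray (its centre within 50 mm of the tray's middle to front and back and 120 mm to the sides, its underside within 7 mm of the floor), the tin stands upright within 25 mm of where it was at the start, both at rest (value of joint oven_door below 0.06 rad and x of covered_bowl in the frame of oven_tray_mid between -0.05 and 0.05 m and y of covered_bowl in the frame of oven_tray_mid between -0.12 and 0.12 m and z of covered_bowl in the frame of oven_tray_mid between -0.007 and 0.007 m and angle between each of covered_bowl, squat_tin's own z axis and vertical below 0.1 rad and linear speed of each of covered_bowl, squat_tin below 0.02 m/s and distance of squat_tin from where it was at the start of the episode below 0.025 m); the robot touches nothing.
It fails at once if the door falls or is slammed (faster than 4 rad/s) (velocity of joint oven_door above 4 rad/s or velocity of joint oven_door below -4 rad/s).
It fails at once if the covered bowl is tipped more than 0.5 rad (angle between covered_bowl's own z axis and vertical above 0.5 rad).
It fails at once if the covered bowl is dropped (let go of and falling faster than 0.7 m/s, about 25 mm) (linear speed of covered_bowl above 0.7 m/s and contact force between the fingers and covered_bowl below 0.01 N).
It fails at once if the tin is tipped (angle between squat_tin's own z axis and vertical above 0.5 rad).
It fails at once if an open bowl or a tumbler is moved more than 30 mm or tipped (distance of any of katori_a, katori_b, tumbler_a, tumbler_b from where it was at the start of the episode above 0.03 m or angle between any of katori_a, katori_b, tumbler_a, tumbler_b's own z axis and vertical above 0.4 rad).
It also fails if it takes over 72 s, if anything falls off the work surface, if the arm or the gripper's body presses on something with over 40 N, if the wrist force passes 120 N, or if a joint passes its speed limit or range.

### The arm

A 7-joint arm with a two-finger parallel gripper is mounted at the origin on the work surface. World frame = base frame: x ahead of the robot, y to its left, z up, the work surface at z = 0. Lengths are in m, angles in rad, forces in N, time in s.
With the tool pointing down it reaches from about 0.425 to 0.925 m from the base axis. Payload 6.8 kg.
Tool frame: the origin (TCP) lies at the very end of the fingers, on their centre line; the grasp point (between the pads) lies bot.grip_depth behind it (bot.grip_depth is the distance from the TCP to the grasp point, in m); z points along the fingers, y is the line along which they close (so a half turn about z gives the same grasp; the last joint's range is limited). The gripper opens to 85 mm and grips with 20 to 120 N. Pads are 22 mm wide; open, the fingers measure 114 mm over their backs; the gripper's body (76 mm by 85 mm) begins 54 mm behind the grasp point. The pads swing forward as they close: fully open they stand 13 mm farther back than shut.
Start: joints at [-1.401, 0.477, 0.022, 1.555, -0.011, 1.109, -0.083], TCP at [0.185, 0.649, 0.231] pointing down, gripper open.
Joint ranges: [-2.96, 2.96], [-0.34, 2.1], [-1.41, 1.46], [0.24, 2.44], [-1.37, 4.51], [0.17, 1.92], [-2.96, 2.96]. Speed limits (rad/s): [2.39, 2.39, 3.14, 3.14, 3.14, 3.14, 3.14].

### API

Orientations are given as a unit quaternion [w, x, y, z].
In Python, from station import bot gives the robot as it stands.
- The arm moves only by the tool send_rows, never from a script. Its arguments are lists of equal length, an entry for each row: "slide": the shift along the tool's x, y, z in mm, a list of three; "roll": the turn about the tool's z in degrees; "claw": the opening, from 0 (shut) to 1 (fully open). A call has exactly 8 rows; each row is the pose to reach, as a shift and turn from the pose commanded when the call began, along the tool's axes at that moment; what a row does not reach only later rows make up. A row lasts 1/12 s, in which the tool goes at most 41.7 mm and 7.16 degrees, less where a joint would pass 70% of its speed; a pose out of reach is approached as far as the arm can. A call with a gripper value outside its range is refused whole. The fingers move at their own pace and stop on an object; "force" is the grip in N (left out, the last holds). Time passes only in rows, so rows that repeat a pose let the fingers close, or fill a call up. It gives the time, the measured TCP pose, the force, the opening and the grip force at its end, in the units of the state.
- bot.get_obs(): the state, without advancing time (a new reading comes with each control period).
- bot.read_camera(name): name is "scene" or "top" or "wrist"; returns the picture (384x512x3 uint8, red, green, blue); there is no depth.
- bot.camera_model(name): a dict with "camera_matrix" (3x3 intrinsics, pixels), "D" ([k1, k2, p1, p2, k3] as OpenCV has them; the pictures are not rectified), "camera_from_world" (4x4, takes a point from world to camera coordinates). Camera axes: x right, y down, z forward; pixel columns grow to the right and rows downward; lengths in m; the calibration is good to about 2 mm. A picture is of the moment at which its call begins: read the wrist's pose just before it. camera_model takes no time and is no camera call; for the wrist camera it gives the pose at the moment of the call.
- bot.hand_in(): hands the job in; it is judged then, once.
The state is a dict: "t": time; "q": joint angles; "joint_vel": joint speeds; "joint_torque": joint torques, N m; "eef_pos": TCP position; "tool_rot": TCP orientation; "contact_force": force on the tool from outside, world axes, zero at the start; "torque": the same for the moment, N m; "gripper_width": opening from 0.0 (shut) to 1.0 (fully open); "grasp_force": force on a finger pad.
Only numpy, scipy, OpenCV 4.12 (cv2) and the standard library are available. Lean on these libraries where they do the work, as an engineer would, in place of code of your own. Each camera call takes 0.05 s, during which the arm holds its last target. There are 200 camera calls.

## Working session

There is one attempt and no reset: what is moved stays moved. The work goes in short steps, Python scripts to look and compute and a tool call to move; the robot and the scene stay as the last step left them, time stands still between calls to the robot, and variables do not carry over. Pictures are saved under pics/ and viewed, at most 10 in all, crops included, and the job is handed in when it is done.

Besides the shell and the picture viewer there is one more tool, called after "Emit:" as name([rows], argument=value, ...), one row to a line, values as JSON. send_rows: Moves the arm, as the interface text tells. Its arguments: {"type":"object","properties":{"slide":{"type":"array","items":{"type":"array","items":{"type":"number"}}},"roll":{"type":"array","items":{"type":"number"}},"claw":{"type":"array","items":{"type":"number"}},"force":{"type":"number"}},"required":["slide","roll","claw"]}

```bash
mkdir -p pics; ls; python3 - <<'E'
from station import bot
import cv2,numpy as np
np.set_printoptions(precision=4,suppress=True)
o=bot.get_obs();print(o['t'],o['eef_pos'],o['tool_rot'],bot.grip_depth)
for n in("scene","top"):
    m=bot.camera_model(n);print(n,m)
    cv2.imwrite(f"pics/{n}0.png",bot.read_camera(n)[:,:,::-1])
E
```

```text
pics
0.0 [0.185  0.6485 0.2303] [-0.0001  0.1384  0.9904 -0.0009] 0.0187
scene {'camera_matrix': array([[457.0339,   0.    , 253.6009],
       [  0.    , 457.0339, 196.6753],
       [  0.    ,   0.    ,   1.    ]]), 'D': array([-0.1855,  0.    ,  0.    ,  0.    ,  0.    ]), 'camera_from_world': array([[ 0.0917,  0.9957, -0.0088, -0.1929],
       [ 0.8183, -0.0804, -0.5691, -0.261 ],
       [-0.5674,  0.0449, -0.8222,  1.8161],
       [ 0.    ,  0.    ,  0.    ,  1.    ]])}
top {'camera_matrix': array([[346.766 ,   0.    , 255.2861],
       [  0.    , 346.766 , 192.4234],
       [  0.    ,   0.    ,   1.    ]]), 'D': array([0.005, 0.   , 0.   , 0.   , 0.   ]), 'camera_from_world': array([[-0.0044, -1.    ,  0.0085,  0.1413],
       [-0.9943,  0.0035, -0.1063,  0.4582],
       [ 0.1063, -0.009 , -0.9943,  1.3229],
       [ 0.    ,  0.    ,  0.    ,  1.    ]])}
```

View pics/scene0.png

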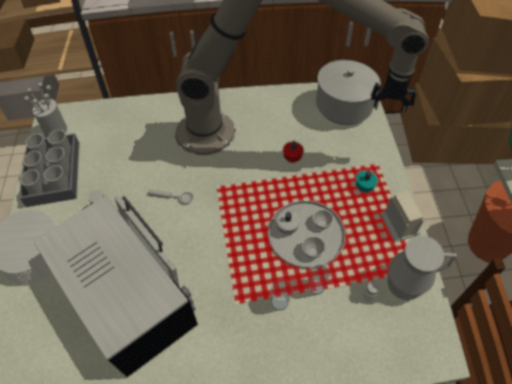

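View pics/top0.png

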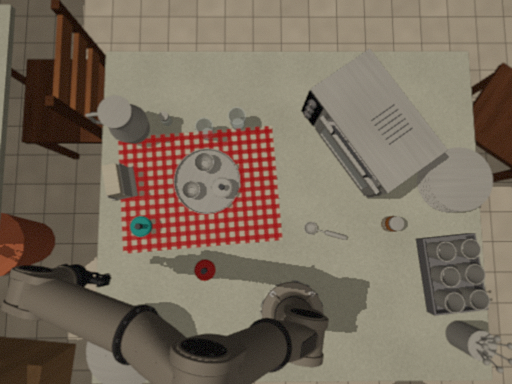

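Scene: the oven is at lower left (scene ~(115,285)). In the top view its front edge runs from (312,105) to (375,192), with the handle bar alongside. The plate is at top ~(207,182), and the knobbed bowl is at its right, ~(224,186). Next I'll enlarge the oven and the plate.

```bash
python3 - <<'E'
import cv2,numpy as np
t=cv2.imread('pics/top0.png');s=cv2.imread('pics/scene0.png')
a=cv2.resize(t[45:205,290:450],(800,600)[:1]*1+(800,) if 0 else (600,600),interpolation=cv2.INTER_CUBIC)
cv2.imwrite('pics/c1.png',a)
b=cv2.resize(s[190:370,35:205],(566,600),interpolation=cv2.INTER_CUBIC)
c=np.hstack([cv2.resize(t[145:220,170:245],(400,400),interpolation=cv2.INTER_CUBIC),cv2.resize(s[195:270,265:340],(400,400),interpolation=cv2.INTER_CUBIC)])
cv2.imwrite('pics/c2.png',b);cv2.imwrite('pics/c3.png',c)
E
```

```text
(no output)
```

View pics/c1.png

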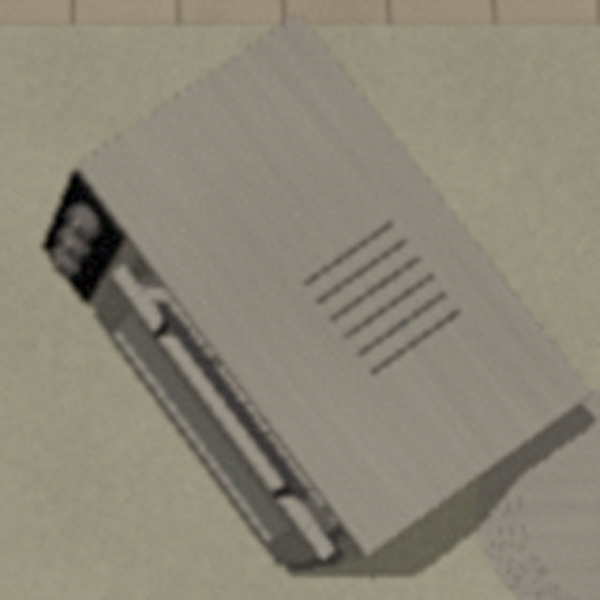

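View pics/c3.png

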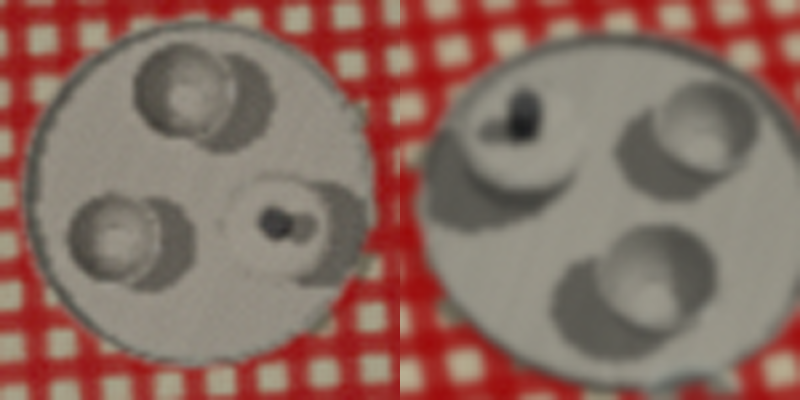

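View pics/c2.png

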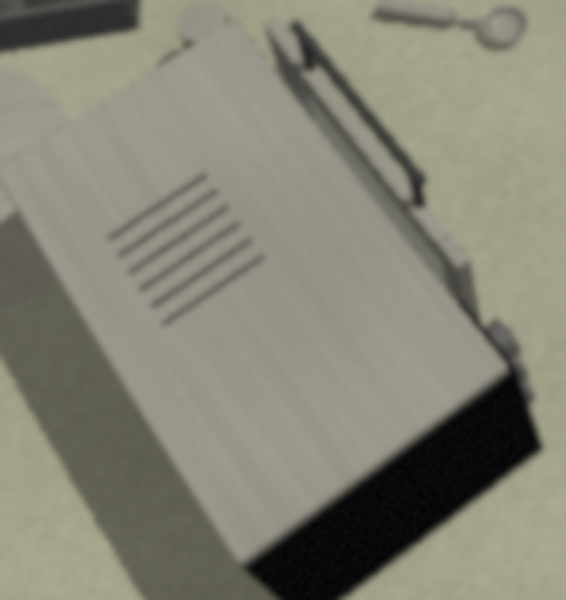

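```bash
cat > h.py <<'E'
import cv2,numpy as np
from scipy.spatial.transform import Rotation as Rn
from station import bot
np.set_printoptions(precision=4,suppress=True)
def ray(n,px,m=None):
    m=m or bot.camera_model(n);T=m['camera_from_world'];R=T[:3,:3]
    u=cv2.undistortPoints(np.array([[px]],float),m['camera_matrix'],m['D'])[0,0]
    return -R.T@T[:3,3], R.T@np.array([u[0],u[1],1])
def onz(n,px,z):
    c,d=ray(n,px);return c+d*(z-c[2])/d[2]
def tri(a,pa,b,pb):
    (c1,d1),(c2,d2)=ray(a,pa),ray(b,pb)
    s=np.linalg.lstsq(np.c_[d1,-d2],c2-c1,rcond=None)[0]
    p,q=c1+d1*s[0],c2+d2*s[1];return (p+q)/2,np.linalg.norm(p-q)
def proj(n,P):
    m=bot.camera_model(n);T=m['camera_from_world']
    return cv2.projectPoints(np.atleast_2d(P).astype(float),cv2.Rodrigues(T[:3,:3])[0],T[:3,3],m['camera_matrix'],m['D'])[0][:,0]
def tool():
    o=bot.get_obs();w,x,y,z=o['tool_rot'];return np.array(o['eef_pos']),Rn.from_quat([x,y,z,w]).as_matrix(),o
def shift(P): # world target TCP -> mm slide in tool axes
    p,R,o=tool();return 1000*R.T@(np.array(P)-p)
E
python3 - <<'E'
from h import *
for p in[(310.8,90.3),(388.7,193),(447.3,151.7),(367.3,49)]: print('corner',onz('top',p,.22))
k=lambda x,y:(170+x/400*75,145+y/400*75)
ks=lambda x,y:(265+(x-400)/400*75,195+y/400*75)
print('knobtop',onz('top',k(275,222),.092),onz('scene',ks(525,98),.092))
print('lid',onz('top',k(272,232),.055),onz('scene',ks(525,130),.055))
print('thali',onz('top',k(200,192),.018))
for n,a in(('kA?',k(183,92)),('kB?',k(113,238))):print(n,onz('top',a,.045))
for y in((237,118),(205,126)):print('tumb',onz('top',y,.1))
E
```

```text
corner [ 0.7889 -0.0505  0.22  ]
corner [ 0.4343 -0.3021  0.22  ]
corner [ 0.5734 -0.5061  0.22  ]
corner [ 0.9374 -0.2501  0.22  ]
knobtop [0.4734 0.2644 0.092 ] [0.4752 0.2644 0.092 ]
lid [0.4708 0.2698 0.055 ] [0.4753 0.2664 0.055 ]
thali [0.5049 0.326  0.018 ]
kA? [0.5741 0.3355 0.045 ]
kB? [0.4681 0.3844 0.045 ]
tumb [0.7312 0.2074 0.1   ]
tumb [0.7007 0.3268 0.1   ]
```

```bash
python3 - <<'E'
from h import *
s=lambda x,y:(35+x*170/566,190+y*.3)
t=lambda x,y:(290+x/3.75,45+y/3.75)
it=lambda p:(np.array(p)-[290,45])*3.75
u=np.array([.8165,.5773]);X=np.array([u[1],-u[0]])
for z in(.255,.265):
    a=onz('scene',s(297,25),z);b=onz('scene',s(422,180),z);print('bar',a,b,np.linalg.norm(a-b),'mid',(a+b)/2,'in top crop',it(proj('top',[a,b])))
    print(' own x,y',[(p[:2]@X,p[:2]@u) for p in(a,b)])
print('door top',tri('scene',s(268,30),'top',t(338,558)),tri('scene',s(470,268),'top',t(117,267)))
for p in[(.7889,-.0505),(.4343,-.3021),(.5734,-.5061),(.9374,-.2501)]:print('corner own',np.array(p)@X,np.array(p)@u)
E
```

```text
bar [ 0.4765 -0.2307  0.255 ] [ 0.6429 -0.1152  0.255 ] 0.20252726078508293 mid [ 0.5597 -0.173   0.255 ] in top crop [[301.2383 502.3317]
 [162.1024 314.5465]]
 own x,y [(np.float64(0.4634983428748896), np.float64(0.2558862758541614)), (np.float64(0.46524637438584104), np.float64(0.4584006802303463))]
bar [ 0.4838 -0.2278  0.265 ] [ 0.6486 -0.1134  0.265 ] 0.20066588697665902 mid [ 0.5662 -0.1706  0.265 ] in top crop [[301.4296 492.2938]
 [162.4303 304.8379]]
 own x,y [(np.float64(0.4652615632131655), np.float64(0.2634771864904186)), (np.float64(0.46699352903469726), np.float64(0.46413033521799024))]
door top (array([ 0.4345, -0.2797,  0.1939]), np.float64(0.00651762336096173)) (array([ 0.702 , -0.0849,  0.2067]), np.float64(0.003634824758525636))
corner own 0.4966652200000001 0.6149832000000001
corner own 0.49738604000000003 0.18020362
corner own 0.74425447 0.17600957
corner own 0.74536767 0.62100437
```

```bash
python3 - <<'E'
import cv2,numpy as np
t=cv2.imread('pics/top0.png')
a=cv2.resize(t[100:200,310:395],(680,800)[:1]+(800,),interpolation=cv2.INTER_CUBIC)
a=cv2.convertScaleAbs(a,alpha=1.6)[150:750]
cv2.imwrite('pics/c4.png',a)
E
```

```text
(no output)
```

View pics/c4.png

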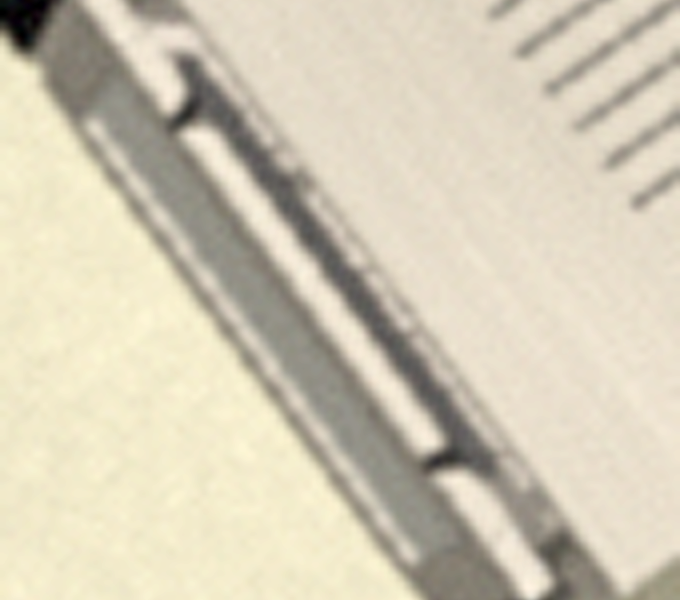

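```bash
python3 - <<'E'
from h import *
s=lambda x,y:(35+x*170/566,190+y*.3)
f=lambda x,y:(310+x/8,100+(y+150)/8)
print(tri('scene',s(297,26),'top',f(470,462)),tri('scene',s(422,182),'top',f(190,70)))
u=np.array([.8165,.5773]);X=np.array([u[1],-u[0]])
# points at mid of bar along given y, slab method: intersect scene bar center plane with top bar line
def plane(n,a,b):
    c,d=ray(n,a);_,e=ray(n,b);N=np.cross(d,e);N/=np.linalg.norm(N);return c,N
c1,n1=plane('scene',s(297,26),s(422,182));c2,n2=plane('top',f(195,75),f(470,460))
d=np.cross(n1,n2);d/=np.linalg.norm(d);print('dir',d,np.degrees(np.arctan2(d[1],d[0])))
print(proj('scene',[[.56,-.173,.26]]))
E
```

```text
(array([ 0.4835, -0.226 ,  0.2622]), np.float64(0.0048323198862545704)) (array([ 0.6465, -0.1154,  0.2584]), np.float64(0.0016617889067302005))
dir [0.8253 0.564  0.0292] 34.34960364497773
[[141.7983 219.0451]]
```

Emit:
send_rows([
  [-25,-22,-10],
  [-50,-45,-20],
  [-75,-67,-30],
  [-101,-90,-40],
  [-126,-112,-50],
  [-151,-135,-60],
  [-177,-157,-70],
  [-202,-180,-80],
], roll=[5,10,16,21,27,32,38,43], claw=[0.5,0.5,0.5,0.5,0.5,0.5,0.5,0.5], force=60)

```text
t: 0.77
eef_pos: [0.3306, 0.4189, 0.3115]
tool_rot: [-0.0, 0.494, 0.869, -0.0]
contact_force: [1.2, 0.9, 0.7]
gripper_width: 0.499
grasp_force: 0.0
```

```bash
python3 - <<'E'
from h import *
p,R,o=tool();print(o['t'],p,R,o['q'],shift([.47,.13,.33]),np.degrees(np.arctan2(R[1,1],R[0,1])))
E
```

```text
0.7667 [0.3306 0.4189 0.3115] [[-0.5118  0.8591 -0.0004]
 [ 0.8591  0.5118 -0.0003]
 [-0.0001 -0.0005 -1.    ]] [-1.2312  0.1704  0.2438  1.8053 -0.0446  1.1717 -0.4362] [-319.5221  -28.1096  -18.4975] 30.78116284923679
```

Emit:
send_rows([
  [-40,-4,-3],
  [-80,-7,-5],
  [-120,-11,-8],
  [-160,-14,-10],
  [-200,-18,-13],
  [-240,-21,-15],
  [-280,-25,-18],
  [-320,-28,-20],
], roll=[5,11,16,21,27,32,38,43], claw=[0.5,0.5,0.5,0.5,0.5,0.5,0.5,0.5])

```text
t: 1.43
eef_pos: [0.4714, 0.13, 0.3315]
tool_rot: [-0.0, 0.778, 0.628, 0.0]
contact_force: [0.7, 0.4, -0.1]
gripper_width: 0.499
grasp_force: 0.0
```

```bash
python3 - <<'E'
from h import *
p,R,o=tool();print(o['t'],p,o['q'],shift([.565,-.171,.33]),np.degrees(np.arctan2(R[1,1],R[0,1])))
E
```

```text
1.4333 [0.4714 0.13   0.3315] [-0.9116  0.0655  0.5516  1.884  -0.0374  1.202  -0.5606] [-274.4357  155.1656    1.2851] -12.208358791659062
```

Emit:
send_rows([
  [-34,19,0],
  [-69,39,0],
  [-103,58,0],
  [-137,78,0],
  [-172,97,0],
  [-206,116,0],
  [-240,136,0],
  [-274,155,0],
], roll=[5,11,16,21,27,32,38,42.5], claw=[0.5,0.5,0.5,0.5,0.5,0.5,0.5,0.5])

```text
t: 2.1
eef_pos: [0.5665, -0.1695, 0.3311]
tool_rot: [-0.0, 0.953, 0.303, 0.0]
contact_force: [0.9, 0.5, 0.0]
gripper_width: 0.499
grasp_force: 0.0
```

```bash
python3 - <<'E'
from h import *
p,R,o=tool();print(o['t'],p,o['q'],np.degrees(np.arctan2(R[1,1],R[0,1])))
m=bot.camera_model('wrist');im=bot.read_camera('wrist');cv2.imwrite('pics/w1.png',im[:,:,::-1]);np.savez('w1.npz',**m)
u=np.array([.8165,.5773]);mid=np.array([.565,-.1708])
for d in(-.09,0,.09):print(proj('wrist',[[*(mid+d*u),.262]]))
E
```

```text
2.1 [ 0.5665 -0.1695  0.3311] [-0.4578  0.3318  0.8434  1.6763 -0.2595  1.2506 -0.5131] -54.67127543050125
[[247.0262 300.9668]]
[[244.952  198.6707]]
[[242.4206  71.4904]]
```

View pics/w1.png

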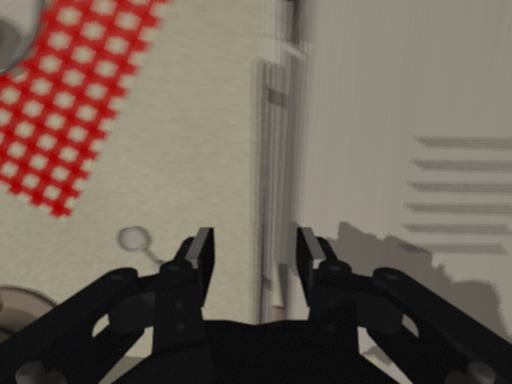

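Wrist view: the bar runs vertically near columns 250–290 and its upper end is at row ~60, as predicted. The fingers are at columns 205 and 305. I'll pin down the column with a profile.

```bash
python3 - <<'E'
import cv2,numpy as np
g=cv2.imread('pics/w1.png')
for y0 in(40,75,110,140,200,260): print(y0,g[y0:y0+15,240:306:2].mean(2).mean(0).astype(int))
c=cv2.resize(g[20:320,215:325],(290,600)[:1]+(600,),interpolation=cv2.INTER_CUBIC)
c=cv2.resize(g[30:320,225:315],(600,600),interpolation=cv2.INTER_CUBIC)
cv2.imwrite('pics/w1c.png',cv2.convertScaleAbs(c,alpha=1.5))
E
```

```text
40 [144 144 143 143 143 142 142 142 142 143 144 144 147 147 149 150 150 149
 139 145 135 133 130 124 121 123 112 108 107 103 115 110 119]
75 [144 144 144 144 144 135 131 131 121 116 115 103  91 100 101  94 106 110
 106 112 110 102  99 109 112  95  97  94  97 105 106 113 116]
110 [145 145 145 145 145 136 133 132 119 116 114  96  95 107  95  97 114 102
 111 111 103  98 107 109  94  96  92  95 103 105 113 115 123]
140 [146 145 146 146 145 135 132 128 117 117 107  94  96  97  92 104 108 102
 114 105  98 104 107  95  95  93  92  99 105 111 115 122 128]
200 [145 144 145 145 144 134 133 123 119 110  95  91  82  91  99 109  99 117
 103 100 104  98  93  95  91  91 102 107 116 123 130 135 141]
260 [143 144 144 144 141 132 129 117 112  95  83  55  82  90 106  99 119 122
 111  86  67  68  68  69  81  89  91  88  64  24  13  14  15]
```

View pics/w1c.png

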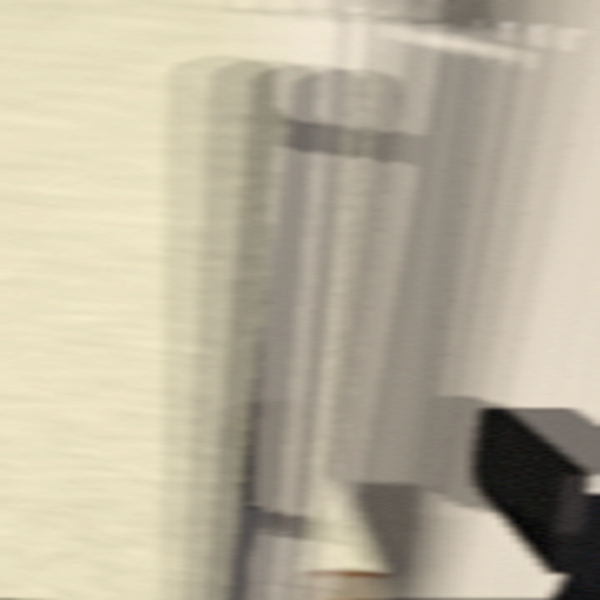

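```bash
python3 - <<'E'
from h import *
p,R,o=tool();print(o['t'],p)
g=bot.read_camera('wrist');cv2.imwrite('pics/w2.png',g[:,:,::-1])
for y0 in(40,75,95,120,200,250): print(y0,g[y0:y0+10,226:300:2].mean(2).mean(0).astype(int))
print('col',g[30:110,242:250].mean(2).mean(1).astype(int))
u=np.array([.8165,.5773]);mid=np.array([.565,-.1708])
for d in(-.1,-.09,0,.09,.1):print(proj('wrist',[[*(mid+d*u),.262]]))
E
```

```text
2.15 [ 0.5665 -0.1782  0.3313]
40 [147 148 148 144 143 143 144 144 143 141 146 153 155 155 155 155 155 155
 150  88  65  80 138  94 105 127 133 134 131 118 113 135 140 140 141 142
 138]
75 [148 148 148 147 147 130  65  64  69  70  64  55  45  34  45  92 133 143
 144  92  98 100 133  72  90 100 101 100 100  97 125 138 140 139 143 142
 139]
95 [148 147 147 148 149 139  74  63  68  69  65  56  45  73 146 150 146 138
 125  82  97 102 129  72  92  99 100 100  99  99 130 139 139 139 144 142
 141]
120 [148 149 148 148 149 146  90  62  67  68  65  56  47  68 140 149 149 149
 140  86  94 108 126  72  94  99  99  99  97 107 135 140 139 142 144 142
 143]
200 [148 148 148 148 148 148 137  72  64  66  66  60  51  52 127 143 143 144
 129  83  90 124 103  81  98  98  97  93 103 138 143 143 145 145 144 147
 148]
250 [148 148 147 146 146 148 147 109  62  66  67  62  53  47 120 143 142 143
 124  68  74 132  84  86  93  92  90  89 128 134 102  96  96  95  93  38
  16]
col [146 149 149 149 149 148 148 148 149 150 149 149 149 149 148 149 150 151
 144 125  94  70  61  59  60  61  62  62  62  63  62  63  63  62  63  63
  63  63  63  63  63  63  63  63  63  63  63  63  63  63  63  63  63  63
  63  63  63  63  63  63  63  63  63  63  63  63  63  63  63  63  63  63
  63  63  63  63  63  63  63  63]
[[250.0798 311.99  ]]
[[249.9614 301.9084]]
[[248.773  199.7783]]
[[247.324   72.7393]]
[[247.1443  56.775 ]]
```

```bash
python3 - <<'E'
from h import *
p,R,o=tool();print(o['t'],p,R,shift([.5653,-.1673,.243]),np.degrees(np.arctan2(R[1,1],R[0,1])))
E
```

```text
2.2 [ 0.5656 -0.1754  0.3312] [[ 0.8202  0.572  -0.0005]
 [ 0.572  -0.8202 -0.0048]
 [-0.0031  0.0037 -1.    ]] [ 4.6381 -7.1819 88.1231] -55.10658977551187
```

Emit:
send_rows([
  [3,-3,0],
  [3,-3,15],
  [3,-3,35],
  [3,-3,55],
  [3,-3,75],
  [3,-3,87],
  [3,-3,87],
  [3,-3,87],
], roll=[0,0,0,0,0,0,0,0], claw=[0.5,0.5,0.5,0.5,0.5,0.5,0.5,0.5])

```text
t: 2.87
eef_pos: [0.567, -0.1625, 0.2443]
tool_rot: [-0.0, 0.952, 0.306, -0.0]
contact_force: [0.5, 0.3, 0.9]
gripper_width: 0.495
grasp_force: 0.0
```

Emit:
send_rows([
  [0,0,0],
  [0,0,0],
  [0,0,0],
  [0,0,0],
  [0,0,0],
  [0,0,0],
  [0,0,0],
  [0,0,0],
], roll=[0,0,0,0,0,0,0,0], claw=[0.4,0.3,0.2,0.1,0,0,0,0], force=60)

```text
t: 3.53
eef_pos: [0.5675, -0.1639, 0.2454]
tool_rot: [0.0, 0.952, 0.305, 0.001]
contact_force: [-1.7, 1.4, 6.5]
gripper_width: 0.107
grasp_force: 58.6
```

```bash
python3 - <<'E'
from h import *
p,R,o=tool();print(o['t'],p,o['contact_force'],o['gripper_width'],o['grasp_force'],o['q'],np.degrees(np.arctan2(R[1,1],R[0,1])))
u=np.array([.8165,.5773]);X=np.array([u[1],-u[0]]);print(p[:2]@X,p[:2]@u)
E
```

```text
3.5333 [ 0.5675 -0.1639  0.2454] [-1.6953  1.3751  6.4515] 0.10654186007926389 58.581170439720154 [-0.4249  0.4074  0.7986  1.788  -0.3282  1.0828 -0.4612] -54.43977167827755
0.4614812272670038 0.3687644284210584
```

```bash
python3 - <<'E'
import numpy as np
f=lambda t:np.array([-(210*np.sin(t)+10*np.cos(t)),-(55+210*np.cos(t)-10*np.sin(t))])
for a,b in((.12,.6),(.6,1.08),(1.08,1.565)):
    print([[0]+[int(round(v)) for v in f(t)-f(a)] for t in np.linspace(a,b,9)[1:]])
E
```

```text
[[0, -12, 2], [0, -25, 6], [0, -37, 10], [0, -48, 14], [0, -60, 20], [0, -71, 26], [0, -81, 32], [0, -92, 40]]
[[0, -10, 8], [0, -19, 16], [0, -28, 25], [0, -36, 35], [0, -44, 45], [0, -51, 55], [0, -57, 66], [0, -63, 78]]
[[0, -5, 12], [0, -10, 24], [0, -13, 36], [0, -16, 48], [0, -18, 61], [0, -20, 73], [0, -20, 86], [0, -20, 99]]
```

Emit:
send_rows([
  [0,-12,2],
  [0,-25,6],
  [0,-37,10],
  [0,-48,14],
  [0,-60,20],
  [0,-71,26],
  [0,-81,32],
  [0,-92,40],
], roll=[0,0,0,0,0,0,0,0], claw=[0,0,0,0,0,0,0,0])

```text
t: 4.2
eef_pos: [0.5145, -0.0877, 0.2045]
tool_rot: [0.0, 0.952, 0.306, 0.002]
contact_force: [6.3, 2.9, -0.1]
gripper_width: 0.102
grasp_force: 63.4
```

```bash
python3 - <<'E'
from h import *
p,R,o=tool();print(o['t'],p,o['contact_force'],o['gripper_width'],o['grasp_force'],np.degrees(np.arctan2(R[1,1],R[0,1])))
u=np.array([.8165,.5773]);X=np.array([u[1],-u[0]]);print(p[:2]@X,p[:2]@u)
E
```

```text
4.2 [ 0.5145 -0.0877  0.2045] [ 6.256   2.8523 -0.0693] 0.10186200451929256 63.40896964073181 -54.379911758829145
0.36865825569956134 0.36944773687237675
```

Low forces; continuing.

Emit:
send_rows([
  [0,-10,8],
  [0,-19,16],
  [0,-28,25],
  [0,-36,35],
  [0,-44,45],
  [0,-51,55],
  [0,-57,66],
  [0,-63,78],
], roll=[0,0,0,0,0,0,0,0], claw=[0,0,0,0,0,0,0,0])

```text
t: 4.87
eef_pos: [0.4777, -0.0352, 0.1262]
tool_rot: [-0.001, 0.952, 0.306, 0.001]
contact_force: [4.1, 7.0, 3.2]
gripper_width: 0.105
grasp_force: 65.6
```

```bash
python3 - <<'E'
from h import *
p,R,o=tool();print(o['t'],p,o['contact_force'],o['gripper_width'],o['grasp_force'],o['q'])
u=np.array([.8165,.5773]);X=np.array([u[1],-u[0]]);print(p[:2]@X,p[:2]@u)
E
```

```text
4.8667 [ 0.4777 -0.0352  0.1262] [4.1393 6.9521 3.1904] 0.1046196537208267 65.58195948600769 [-0.6525  0.368   0.7306  2.149  -0.3654  0.7446 -0.6308]
0.30456852799540673 0.3697214145051174
```

Emit:
send_rows([
  [0,-5,12],
  [0,-10,24],
  [0,-13,36],
  [0,-16,48],
  [0,-18,61],
  [0,-20,73],
  [0,-20,86],
  [0,-20,99],
], roll=[0,0,0,0,0,0,0,0], claw=[0,0,0,0,0,0,0,0])

```text
t: 5.53
eef_pos: [0.4656, -0.0179, 0.0267]
tool_rot: [-0.002, 0.952, 0.307, 0.001]
contact_force: [4.7, 10.4, 0.4]
gripper_width: 0.104
grasp_force: 69.3
```

```bash
python3 - <<'E'
from h import *
p,R,o=tool();print(o['t'],p,o['contact_force'],o['gripper_width'],o['grasp_force'],o['q'])
u=np.array([.8165,.5773]);X=np.array([u[1],-u[0]]);print(p[:2]@X,p[:2]@u)
E
```

```text
5.5333 [ 0.4656 -0.0179  0.0267] [ 4.6632 10.3836  0.4425] 0.1044681347655067 69.27302241325378 [-0.5328  0.5289  0.5468  2.2227 -0.5595  0.5239 -0.4992]
0.2834315256412306 0.36986822302573846
```

Emit:
send_rows([
  [0,2,0],
  [0,2,0],
  [0,2,0],
  [0,2,0],
  [0,2,0],
  [0,2,0],
  [0,2,-15],
  [0,2,-45],
], roll=[0,0,0,0,0,0,0,0], claw=[0,0.1,0.2,0.35,0.35,0.35,0.35,0.35])

```text
t: 6.2
eef_pos: [0.4638, -0.0238, 0.0708]
tool_rot: [-0.0, 0.952, 0.305, -0.003]
contact_force: [0.9, 0.7, 0.4]
gripper_width: 0.351
grasp_force: 0.0
```

Emit:
send_rows([
  [0,0,-40],
  [0,0,-80],
  [0,0,-120],
  [0,0,-155],
  [-30,-20,-155],
  [-60,-40,-155],
  [-90,-60,-155],
  [-115,-80,-155],
], roll=[0,0,0,0,0,0,0,0], claw=[0.4,0.4,0.4,0.4,0.5,0.5,0.5,0.5])

```text
t: 6.87
eef_pos: [0.3239, -0.026, 0.2266]
tool_rot: [-0.0, 0.952, 0.305, -0.0]
contact_force: [-1.2, 0.3, 0.4]
gripper_width: 0.502
grasp_force: 0.0
```

```bash
python3 - <<'E'
from h import *
p,R,o=tool();print(o['t'],p,o['contact_force'],o['gripper_width'],o['q'],shift([.4745,.265,.17]))
t=bot.read_camera('top')[:,:,::-1];s=bot.read_camera('scene')[:,:,::-1]
cv2.imwrite('pics/t2.png',t);cv2.imwrite('pics/s2.png',s)
c=np.hstack([cv2.resize(t[70:220,270:420],(600,600),interpolation=cv2.INTER_CUBIC)[:, :],])
d=cv2.resize(s[165:300,60:185],(200*2,432),interpolation=cv2.INTER_CUBIC)
v=np.zeros((600,800,3),np.uint8);v[:400,:400]=cv2.resize(c,(400,400));v[:432,400:]=d
cv2.imwrite('pics/v2.png',v)
E
```

```text
6.8667 [ 0.3239 -0.026   0.2266] [-1.187  0.277  0.351] 0.5020783401440901 [-0.9548 -0.2723  0.7282  2.3432  0.2122  1.0143 -1.3096] [ 291.5941 -149.3744   56.6294]
```

View pics/v2.png

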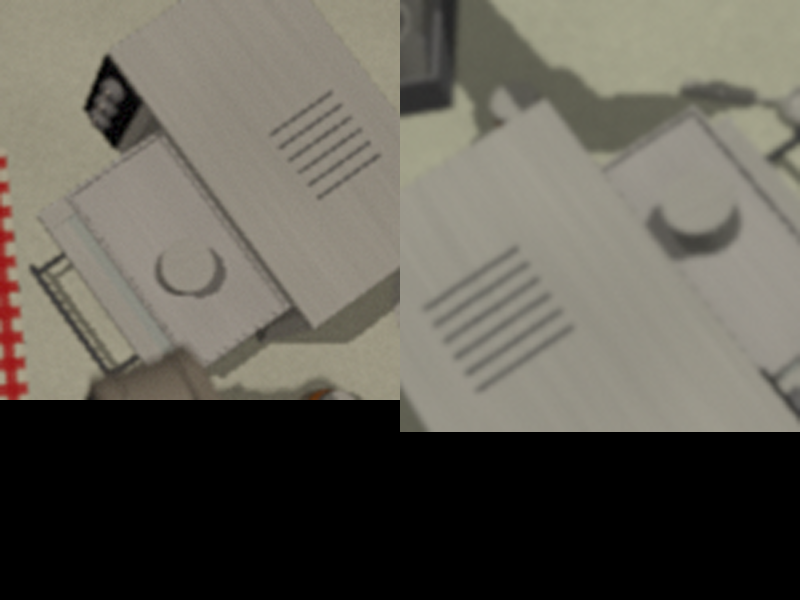

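Door fully open and tray out. The tin top is at top px ≈(341,169), and the free space is on the +y side, toward the control column.

```bash
python3 - <<'E'
from h import *
u=np.array([.8165,.5773]);X=np.array([u[1],-u[0]])
t=lambda x,y:(270+x*.375,70+y*.375)
own=lambda p:(p[:2]@X,p[:2]@u)
for n,a in(('tin',onz('top',t(190,263),.157)),('tin s',onz('scene',(60+300/3.2,165+195/3.2),.157))):print(n,a,own(a))
for n,a in(('+y front',t(70,200)),('+y back',t(158,138)),('-y back',t(290,303)),('-y front',t(207,362))):
    q=onz('top',a,.116);print(n,q,own(q))
a=onz('top',t(72,310),.05);print('bar',a,own(a))
Y=.365+.055;print('target',.447*X+Y*u)
p,R,o=tool();print(o['t'],p,np.degrees(np.arctan2(R[1,1],R[0,1])),o['q'])
E
```

```text
tin [ 0.5279 -0.1632  0.157 ] (np.float64(0.4379919110664435), np.float64(0.3368559392205619))
tin s [ 0.5217 -0.1596  0.157 ] (np.float64(0.43150989637159376), np.float64(0.3338765604445565))
+y front [ 0.6235 -0.011   0.116 ] (np.float64(0.3689299699903267), np.float64(0.502794507907045))
+y back [ 0.7111 -0.1347  0.116 ] (np.float64(0.5204989982047752), np.float64(0.5028118416813623))
-y back [ 0.4795 -0.3087  0.116 ] (np.float64(0.5288378900906698), np.float64(0.2133017166353725))
-y front [ 0.3994 -0.1927  0.116 ] (np.float64(0.3879098002723089), np.float64(0.21481904802257817))
bar [ 0.4791 -0.0197  0.05  ] (np.float64(0.29268307185475473), np.float64(0.3797956268049725))
target [ 0.601  -0.1225]
6.9667 [ 0.3211 -0.0253  0.2261] -54.355265296922624 [-0.9518 -0.277   0.7249  2.3471  0.2086  1.0154 -1.3063]
```

Emit:
send_rows([
  [22,-3,0],
  [44,-7,0],
  [67,-10,0],
  [89,-14,0],
  [111,-17,0],
  [134,-21,0],
  [156,-24,0],
  [178,-28,0],
], roll=[-7,-14,-21,-28,-35,-42,-49,-54], claw=[0.6,0.6,0.6,0.6,0.6,0.6,0.6,0.6])

```text
t: 7.63
eef_pos: [0.4559, 0.1019, 0.2269]
tool_rot: [0.001, 0.708, 0.707, -0.0]
contact_force: [0.3, -1.0, 0.5]
gripper_width: 0.599
grasp_force: 0.0
```

```bash
python3 - <<'E'
from h import *
p,R,o=tool();print(o['t'],p,np.degrees(np.arctan2(R[1,1],R[0,1])),o['q'],shift([.4745,.265,.14]))
E
```

```text
7.6333 [0.4559 0.1019 0.2269] -0.07661086826158002 [-1.1428  0.171   0.896   2.0811 -0.1613  0.9593 -0.1622] [163.2692  18.3254  86.6479]
```

Emit:
send_rows([
  [30,3,10],
  [60,7,25],
  [90,10,40],
  [120,13,60],
  [145,16,75],
  [163,18,80],
  [163,18,80],
  [163,18,80],
], roll=[0,0,0,0,0,0,0,0], claw=[0.6,0.6,0.6,0.6,0.6,0.6,0.6,0.6])

```text
t: 8.3
eef_pos: [0.4744, 0.2642, 0.1471]
tool_rot: [0.001, 0.709, 0.705, -0.001]
contact_force: [0.2, -0.3, 0.9]
gripper_width: 0.597
grasp_force: 0.0
```

Emit:
send_rows([
  [0,0,0],
  [0,0,0],
  [0,0,0],
  [0,0,0],
  [0,0,0],
  [0,0,0],
  [0,0,0],
  [0,0,0],
], roll=[0,0,0,0,0,0,0,0], claw=[0.6,0.6,0.6,0.6,0.6,0.6,0.6,0.6])

```text
t: 8.97
eef_pos: [0.4739, 0.2642, 0.1474]
tool_rot: [-0.0, 0.71, 0.705, 0.0]
contact_force: [0.0, 1.0, 1.4]
gripper_width: 0.597
grasp_force: 0.0
```

```bash
python3 - <<'E'
from h import *
p,R,o=tool();print(o['t'],p,shift([.4745,.265,.064]))
im=bot.read_camera('wrist');cv2.imwrite('pics/w3.png',im[:,:,::-1])
print(proj('wrist',[[.4745,.265,.092],[.4745,.265,.059],[.4745,.285,.092],[.4955,.265,.092]]))
g=im.mean(2)
for r in range(120,330,15):print(r,g[r,180:330:6].astype(int))
E
```

```text
8.9667 [0.4739 0.2642 0.1474] [ 0.7497  0.5905 83.3598]
[[255.6109 207.2759]
 [255.4975 194.5783]
 [255.4497 179.985 ]
 [285.005  207.094 ]]
120 [153 151 154 155 159 157 157 157 158 156 158 155 157 157 155 156 160 159
 157 154 156 155 158 157 154]
135 [152 151 153 152 153 157 153 155 155 157 158 156 157 159 157 157 156 160
 158 157 158 161 160 158 103]
150 [153 153 152 154 156 156 153 155 156 151 154 158 157 160 159 155 148 156
 158 158 157 156 162 158 122]
165 [154 155 156 152 154 155 153 158 161 157 162 162 158 159 156 160 161 157
 152 150 158 159 157 157 158]
180 [103 154 154 154 152 154 154 160 156 160 160 156 161 161 158 158 156 161
 159 157 141 155 155 154 159]
195 [ 97  99 125 152 154 146 149 156 159 160 156  59  74  79  78  51 157 155
 157 162 139 158 154 155 158]
210 [ 89  90 168 148 109 147 139 156 155 155 158  77  79  78  75  74 160 156
 157 150 134 156 154 154 155]
225 [ 63  63  86  88  86  61 150 115 129 149 155 148 105 105 109 157 155 142
 125 153 155 157 155 156 154]
240 [ 26 101 100  17  25 151  87  88 148 169 124 102 102  81  71  75 121 119
 118 119 119  18  19 100 101]
255 [ 99  99  15  13  11  87  59  58  58  87  87  84  60  59  67  84  85  79
  69  73 134  14  14  17  98]
270 [ 33  45  12  10  83 171  95  75  71 167 170 168  85  83  85 170 169 113
  69  83 109  57  13  13  37]
285 [ 23  22  10  15  73  71  69  58  58  69  73  86  61  58  60  77  71  72
  56  55  68 101  20  17  23]
300 [ 26  25  17  73 115 115 168  84  73  78 116 114 105  71  70 112 110 112
  81  80  62  87  79  17  25]
315 [ 27  27  26  60  65  84  73  58  58  57  71  73  71  56  57  70  83  94
  66  73  74 112 122  26  25]
```

View pics/w3.png

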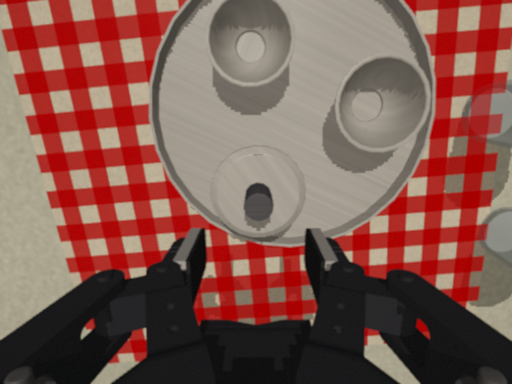

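Knob top is at (259,207), against a prediction of (255.6,207.3): about 2.5 mm off in +x, which is a small fix. That was the tenth and last picture view.

Emit:
send_rows([
  [1,3,12],
  [1,3,28],
  [1,3,44],
  [1,3,60],
  [1,3,72],
  [1,3,80],
  [1,3,82],
  [1,3,82],
], roll=[0,0,0,0,0,0,0,0], claw=[0.6,0.6,0.6,0.6,0.6,0.6,0.6,0.6], force=40)

```text
t: 9.68
eef_pos: [0.4768, 0.2649, 0.0647]
tool_rot: [0.0, 0.71, 0.704, -0.001]
contact_force: [-0.1, 0.7, 0.3]
gripper_width: 0.601
grasp_force: 0.0
```

Emit:
send_rows([
  [0,0,0],
  [0,0,0],
  [0,0,0],
  [0,0,0],
  [0,0,0],
  [0,0,0],
  [0,0,0],
  [0,0,0],
], roll=[0,0,0,0,0,0,0,0], claw=[0.5,0.4,0.3,0.2,0.1,0,0,0], force=40)

```text
t: 10.35
eef_pos: [0.4771, 0.2656, 0.0659]
tool_rot: [-0.0, 0.71, 0.705, 0.0]
contact_force: [-2.3, 0.6, 6.6]
gripper_width: 0.246
grasp_force: 39.0
```

Emit:
send_rows([
  [0,0,-8],
  [0,0,-22],
  [0,0,-45],
  [0,0,-70],
  [0,0,-95],
  [0,0,-120],
  [0,0,-145],
  [-8,3,-165],
], roll=[0,0,0,0,0,0,0,0], claw=[0,0,0,0,0,0,0,0])

```text
t: 11.02
eef_pos: [0.4794, 0.2586, 0.2321]
tool_rot: [-0.0, 0.709, 0.705, 0.0]
contact_force: [0.8, 0.8, -2.9]
gripper_width: 0.242
grasp_force: 39.4
```

Emit:
send_rows([
  [-15,6,-5],
  [-38,14,-5],
  [-62,23,-5],
  [-87,33,-5],
  [-112,42,-5],
  [-137,52,-5],
  [-162,61,-5],
  [-187,71,-5],
], roll=[0,0,0,0,0,0,0,0], claw=[0,0,0,0,0,0,0,0])

```text
t: 11.68
eef_pos: [0.5489, 0.067, 0.2343]
tool_rot: [-0.0, 0.71, 0.704, -0.001]
contact_force: [0.7, -0.1, -1.5]
gripper_width: 0.243
grasp_force: 39.5
```

Emit:
send_rows([
  [-25,10,0],
  [-50,19,0],
  [-75,28,0],
  [-100,38,0],
  [-125,47,0],
  [-148,56,0],
  [-166,63,0],
  [-178,67,0],
], roll=[0,0,0,0,0,0,0,0], claw=[0,0,0,0,0,0,0,0])

```text
t: 12.35
eef_pos: [0.6143, -0.113, 0.2343]
tool_rot: [0.0, 0.711, 0.703, -0.001]
contact_force: [-0.6, 0.1, -1.8]
gripper_width: 0.245
grasp_force: 39.4
```

Emit:
send_rows([
  [0,0,0],
  [0,0,0],
  [0,0,0],
  [0,0,0],
  [0,0,0],
  [0,0,0],
  [0,0,0],
  [0,0,0],
], roll=[0,0,0,0,0,0,0,0], claw=[0,0,0,0,0,0,0,0])

```text
t: 13.02
eef_pos: [0.6152, -0.1084, 0.2354]
tool_rot: [-0.0, 0.709, 0.705, 0.0]
contact_force: [-0.9, 0.2, -2.3]
gripper_width: 0.239
grasp_force: 39.4
```

```bash
python3 - <<'E'
from h import *
p,R,o=tool();print(o['t'],p,o['q'],o['gripper_width'],o['grasp_force'],o['contact_force'],shift([.6178,-.1081,.170]),R)
im=bot.read_camera('wrist');cv2.imwrite('pics/w4.png',im[:,:,::-1])
u=np.array([.8165,.5773]);X=np.array([u[1],-u[0]])
print('own',p[:2]@X,p[:2]@u)
E
```

```text
13.0167 [ 0.6152 -0.1084  0.2354] [-0.5082  0.4955  0.8206  1.7175 -0.4001  1.1049  0.4294] 0.23869947213043347 39.41203594207764 [-0.9247  0.178  -2.3223] [ 0.2763  2.6101 65.3507] [[ 0.0067  1.      0.0001]
 [ 1.     -0.0067  0.0002]
 [ 0.0002  0.0001 -1.    ]]
own 0.44362938113865663 0.43973542118579845
```

Emit:
send_rows([
  [0,2,8],
  [0,2,20],
  [0,2,32],
  [0,2,43],
  [0,2,52],
  [0,2,58],
  [0,2,61],
  [0,2,62],
], roll=[0,0,0,0,0,0,0,0], claw=[0,0,0,0,0,0,0,0])

```text
t: 13.73
eef_pos: [0.6169, -0.1088, 0.1725]
tool_rot: [-0.0, 0.71, 0.704, -0.0]
contact_force: [-0.7, -0.4, -2.3]
gripper_width: 0.243
grasp_force: 39.5
```

Emit:
send_rows([
  [0,0,1],
  [0,0,1],
  [0,0,2],
  [0,0,2],
  [0,0,3],
  [0,0,3],
  [0,0,3],
  [0,0,3],
], roll=[0,0,0,0,0,0,0,0], claw=[0,0,0,0,0,0,0,0])

```text
t: 14.4
eef_pos: [0.6172, -0.1088, 0.1703]
tool_rot: [0.0, 0.71, 0.705, 0.0]
contact_force: [-0.2, -0.8, -2.2]
gripper_width: 0.242
grasp_force: 39.4
```

Not yet in contact (still −2.2 N, the bowl's weight). Going slightly lower.

Emit:
send_rows([
  [0,0,0.5],
  [0,0,1],
  [0,0,1],
  [0,0,1.5],
  [0,0,1.5],
  [0,0,2],
  [0,0,2],
  [0,0,2],
], roll=[0,0,0,0,0,0,0,0], claw=[0,0,0,0,0,0,0,0])

```text
t: 15.07
eef_pos: [0.6174, -0.109, 0.1699]
tool_rot: [0.0, 0.71, 0.704, 0.001]
contact_force: [-4.5, 1.7, 11.8]
gripper_width: 0.243
grasp_force: 40.9
```

Contact. Release and rise.

Emit:
send_rows([
  [0,0,-1],
  [0,0,-1],
  [0,0,-1],
  [0,0,-1],
  [0,0,-1],
  [0,0,-1],
  [0,0,-1],
  [0,0,-1],
], roll=[0,0,0,0,0,0,0,0], claw=[0.25,0.3,0.4,0.5,0.55,0.55,0.55,0.55])

```text
t: 15.73
eef_pos: [0.6172, -0.1088, 0.1692]
tool_rot: [-0.0, 0.71, 0.705, -0.0]
contact_force: [-0.9, -0.5, -0.5]
gripper_width: 0.553
grasp_force: 0.0
```

Emit:
send_rows([
  [0,0,-5],
  [0,0,-15],
  [0,0,-30],
  [0,0,-50],
  [0,0,-70],
  [0,0,-90],
  [0,0,-110],
  [0,0,-120],
], roll=[0,0,0,0,0,0,0,0], claw=[0.55,0.55,0.55,0.55,0.55,0.55,0.55,0.55])

```text
t: 16.4
eef_pos: [0.6182, -0.1095, 0.2928]
tool_rot: [0.002, 0.71, 0.704, 0.001]
contact_force: [-0.2, -0.6, -0.0]
gripper_width: 0.552
grasp_force: 0.0
```

```bash
python3 - <<'E'
from h import *
u=np.array([.8165,.5773]);X=np.array([u[1],-u[0]])
p,R,o=tool();print(o['t'],p,o['gripper_width'],o['contact_force'],np.degrees(np.arctan2(R[1,1],R[0,1])),o['q'])
im=bot.read_camera('wrist');cv2.imwrite('pics/w5.png',im[:,:,::-1])
g=im.mean(2);B=.4455*X+.4405*u
k=proj('wrist',[[*B,.196]])[0];print('pred knob',k)
m=((g<110)&(g>20)).astype(np.uint8);m[232:]=0
n,l,st,ce=cv2.connectedComponentsWithStats(m)
for i in range(1,n):
    if st[i,4]>80:print(st[i],ce[i])
i=g.astype(int);x,y=k.astype(int)
for r in range(y-40,y+40,8):print(r,i[r,x-60:x+60:6])
# plan: release point of bar
print('bar target own -> ',shift([*(.2855*X+.369*u),.16]))
E
```

```text
16.4 [ 0.6182 -0.1095  0.2928] 0.5517753824800306 [-0.2094 -0.584  -0.0056] -0.4431636086239922 [-0.5312  0.4478  0.8548  1.6459 -0.3578  1.2083  0.3946]
pred knob [251.8893 192.1164]
[   0    0  339   58 9775] [145.6476  20.4894]
[  42   42  169  189 3733] [123.7399 119.7123]
[ 65  82 232 150 617] [179.4182 151.1378]
[ 285  114  208  118 6228] [379.7696 160.869 ]
[ 32 122  22  20 141] [ 38.2695 129.0213]
[241 173  25  40 778] [252.5925 192.3278]
[153 190  57  42 705] [187.6411 205.366 ]
[221 207  64  22 434] [253.7903 220.9424]
152 [151 152 152 153 149 155 147 153 154 149 147 149 152 149 141 143 150 150
 149 149]
160 [152 153 150 153 152 149 153 147 153 152 149 147 149 152 148 139 138 150
 147 148]
168 [151 151 152 151 142 150 150 151 148 152 151 149 147 148 152 148 135 148
 147 148]
176 [153 151 154 150 141 150 151 150 150 106  44  43 150 146 148 151 143 132
 148 145]
184 [154 150 151 151 138 147 150 151 149  65  72  72  49 148 146 148 148 131
 147 146]
192 [150 151 154 153 133 148 146 150 146  70  70  70  69 149 148 145 134 143
 146 145]
200 [ 89  91 149 152 151 131 147 146 150  70  70  69 122 149 148 147 122 145
 146 144]
208 [ 79  80  99 151 151 107 124 147 145  96  98  97 143 146 145 119 146 144
 147 146]
216 [146  72  65 150 150 151  99 105 123 132 144 144 126 116  96 126 148 147
 146 139]
224 [147 144  64 150 148 150 147 134  96  97  97  96  96  98 146 146 148 136
 138 113]
bar target own ->  [  88.4259 -154.0707  132.7781]
```

Emit:
send_rows([
  [8,-14,0],
  [22,-38,0],
  [36,-63,0],
  [50,-88,0],
  [63,-110,5],
  [75,-131,20],
  [84,-147,40],
  [88,-154,60],
], roll=[7,14,21,28,35,42,49,54], claw=[0.4,0.4,0.4,0.4,0.4,0.4,0.4,0.4], force=60)

```text
t: 17.12
eef_pos: [0.4615, -0.018, 0.2281]
tool_rot: [-0.002, 0.953, 0.304, -0.0]
contact_force: [0.3, 1.6, -0.8]
gripper_width: 0.402
grasp_force: 0.0
```

Emit:
send_rows([
  [0,0,20],
  [0,0,40],
  [0,0,60],
  [0,0,70],
  [0,0,70],
  [0,0,70],
  [0,0,70],
  [0,0,70],
], roll=[0,0,0,0,0,0,0,0], claw=[0.4,0.4,0.4,0.4,0.4,0.4,0.4,0.4])

```text
t: 17.78
eef_pos: [0.4647, -0.0197, 0.1603]
tool_rot: [0.0, 0.952, 0.305, 0.001]
contact_force: [0.8, -0.2, -0.2]
gripper_width: 0.401
grasp_force: 0.0
```

```bash
python3 - <<'E'
from h import *
u=np.array([.8165,.5773]);X=np.array([u[1],-u[0]])
p,R,o=tool();print(o['t'],p,np.degrees(np.arctan2(R[1,1],R[0,1])),o['q'],p[:2]@X,p[:2]@u,shift([*(.2855*X+.369*u),.0265]))
im=bot.read_camera('wrist');cv2.imwrite('pics/w6.png',im[:,:,::-1]);g=im.mean(2).astype(int)
for d in(0,.05,.09):
    k=proj('wrist',[[*(.2855*X+(.365+d)*u),.045]])[0];x,y=k.astype(int);print(k,x-40,g[y-2:y+3,x-40:x+40:3].mean(0).astype(int))
E
```

```text
17.7833 [ 0.4647 -0.0197  0.1603] -54.424333879702964 [-0.9456  0.3699  1.0559  2.1601 -0.4372  0.8401 -0.5684] 0.2843604702422529 0.3680153914624144 [  0.7116   1.046  133.788 ]
[255.8252 190.9729] 215 [162 162 160 160 157 156 155 159 160 157 157 122  68  69  56 129 158 156
 135 104 103 102 137 155 152 154 157]
[256.2554 135.5804] 216 [159 160 158 158 157 157 160 158 158 156 156  87  70  69  55 127 159 158
 151 107 102 102 119 156 157 159 158]
[256.6313  87.1012] 216 [ 87  88  88  89  90 135 150 150 152 153 157 110  68  72  63  67  69  69
  69  69  69  69  69  71  70  70  70]
```

Emit:
send_rows([
  [0,0,20],
  [0,0,45],
  [0,0,70],
  [0,0,95],
  [0,0,115],
  [0,0,128],
  [0,0,133],
  [0,0,133],
], roll=[0,0,0,0,0,0,0,0], claw=[0.4,0.4,0.4,0.4,0.4,0.4,0.4,0.4])

```text
t: 18.5
eef_pos: [0.4638, -0.0197, 0.026]
tool_rot: [-0.0, 0.952, 0.306, -0.0]
contact_force: [-0.7, -0.3, -0.5]
gripper_width: 0.399
grasp_force: 0.0
```

Emit:
send_rows([
  [0,0,0],
  [0,0,0],
  [0,0,0],
  [0,0,0],
  [0,0,0],
  [0,0,0],
  [0,0,0],
  [0,0,0],
], roll=[0,0,0,0,0,0,0,0], claw=[0.3,0.2,0.1,0,0,0,0,0], force=60)

```text
t: 19.17
eef_pos: [0.4643, -0.019, 0.0274]
tool_rot: [-0.001, 0.952, 0.306, 0.001]
contact_force: [-1.3, 2.8, 6.3]
gripper_width: 0.105
grasp_force: 58.5
```

```bash
python3 - <<'E'
from h import *
u=np.array([.8165,.5773]);X=np.array([u[1],-u[0]])
p,R,o=tool();print(o['t'],p,o['gripper_width'],o['q'],p[:2]@X,p[:2]@u)
f=lambda t:np.array([-(210*np.sin(t)+10*np.cos(t)),-(55+210*np.cos(t)-10*np.sin(t))])
for a,b in((1.571,1.15),(1.15,.78),(.78,.4),(.4,0.02)):
    print([[0]+[int(round(v)) for v in f(t)-f(a)] for t in np.linspace(a,b,9)[1:]])
E
```

```text
19.1667 [ 0.4643 -0.019   0.0274] 0.10503955151299309 [-0.6679  0.5863  0.731   2.2334 -0.7454  0.5787 -0.3187] 0.28352777181484917 0.368181255026571
[[0, 0, -11], [0, 0, -22], [0, 1, -33], [0, 3, -44], [0, 5, -55], [0, 7, -66], [0, 10, -76], [0, 14, -87]]
[[0, 4, -9], [0, 8, -18], [0, 12, -26], [0, 17, -35], [0, 23, -43], [0, 28, -51], [0, 35, -58], [0, 41, -66]]
[[0, 7, -7], [0, 14, -14], [0, 22, -21], [0, 30, -27], [0, 38, -32], [0, 46, -38], [0, 55, -43], [0, 64, -47]]
[[0, 9, -4], [0, 18, -8], [0, 28, -11], [0, 37, -14], [0, 47, -16], [0, 57, -18], [0, 67, -19], [0, 77, -20]]
```

Emit:
send_rows([
  [0,0,-5],
  [0,0,-14],
  [0,1,-25],
  [0,2,-37],
  [0,4,-49],
  [0,6,-61],
  [0,9,-74],
  [0,14,-87],
], roll=[0,0,0,0,0,0,0,0], claw=[0,0,0,0,0,0,0,0])

```text
t: 19.83
eef_pos: [0.472, -0.0302, 0.1145]
tool_rot: [-0.001, 0.952, 0.306, 0.0]
contact_force: [1.5, 5.4, -1.6]
gripper_width: 0.105
grasp_force: 58.5
```

Emit:
send_rows([
  [0,4,-9],
  [0,8,-18],
  [0,12,-26],
  [0,17,-35],
  [0,23,-43],
  [0,28,-51],
  [0,35,-58],
  [0,41,-66],
], roll=[0,0,0,0,0,0,0,0], claw=[0,0,0,0,0,0,0,0])

```text
t: 20.5
eef_pos: [0.4937, -0.0615, 0.1794]
tool_rot: [-0.004, 0.952, 0.306, -0.002]
contact_force: [-3.0, 9.8, 1.3]
gripper_width: 0.106
grasp_force: 58.4
```

Emit:
send_rows([
  [0,7,-7],
  [0,14,-14],
  [0,22,-21],
  [0,30,-27],
  [0,38,-32],
  [0,46,-38],
  [0,55,-43],
  [0,64,-47],
], roll=[0,0,0,0,0,0,0,0], claw=[0,0,0,0,0,0,0,0])

```text
t: 21.17
eef_pos: [0.5303, -0.1138, 0.2288]
tool_rot: [-0.005, 0.952, 0.306, -0.002]
contact_force: [-11.0, 4.1, 12.3]
gripper_width: 0.099
grasp_force: 60.5
```

```bash
python3 - <<'E'
from h import *
u=np.array([.8165,.5773]);X=np.array([u[1],-u[0]])
p,R,o=tool();print(o['t'],p,o['contact_force'],o['gripper_width'],o['q'],p[:2]@X,p[:2]@u)
E
```

```text
21.1667 [ 0.5303 -0.1138  0.2288] [-11.0125   4.0861  12.2687] 0.09867582659188394 [-0.6942  0.4188  1.043   1.9165 -0.4234  1.0552 -0.4183] 0.39907939821454197 0.3673155850704968
```

Emit:
send_rows([
  [0,9,-4],
  [0,18,-7],
  [0,28,-10],
  [0,37,-13],
  [0,46,-15],
  [0,55,-16],
  [0,63,-17],
  [0,70,-18],
], roll=[0,0,0,0,0,0,0,0], claw=[0,0,0,0,0,0,0,0])

```text
t: 21.83
eef_pos: [0.574, -0.1767, 0.2485]
tool_rot: [0.001, 0.953, 0.304, 0.001]
contact_force: [-6.9, 1.8, 19.2]
gripper_width: 0.105
grasp_force: 64.6
```

Emit:
send_rows([
  [0,2,0],
  [0,4,0],
  [0,6,0],
  [0,8,0],
  [0,9,0],
  [0,10,0],
  [0,11,0],
  [0,11,0],
], roll=[0,0,0,0,0,0,0,0], claw=[0,0,0,0,0,0,0,0])

```text
t: 22.5
eef_pos: [0.5785, -0.1831, 0.2489]
tool_rot: [-0.002, 0.952, 0.305, -0.0]
contact_force: [-15.0, 8.8, 33.5]
gripper_width: 0.104
grasp_force: 66.2
```

```bash
python3 - <<'E'
from h import *
u=np.array([.8165,.5773]);X=np.array([u[1],-u[0]])
p,R,o=tool();print(o['t'],p,o['contact_force'],o['contact_force'][:2]@X if 1 else 0,p[:2]@X,p[:2]@u)
E
```

```text
22.5 [ 0.5785 -0.1831  0.2489] [-15.0237   8.8074  33.4767] -15.864468568980723 0.4834857439511627 0.36663021567878373
```

Emit:
send_rows([
  [0,1,-1],
  [0,2,-2],
  [0,2,-2],
  [0,2,-2],
  [0,2,-2],
  [0,2,-2],
  [0,2,-2],
  [0,2,-2],
], roll=[0,0,0,0,0,0,0,0], claw=[0,0,0,0,0,0,0,0])

```text
t: 23.17
eef_pos: [0.5784, -0.1831, 0.249]
tool_rot: [-0.003, 0.952, 0.305, -0.001]
contact_force: [-15.5, 10.1, 23.9]
gripper_width: 0.102
grasp_force: 65.3
```

```bash
python3 - <<'E'
from h import *
u=np.array([.8165,.5773]);X=np.array([u[1],-u[0]])
p,R,o=tool();print(o['t'],p,o['contact_force'],o['contact_force'][:2]@X if 1 else 0,p[:2]@X,p[:2]@u)
E
```

```text
23.1667 [ 0.5784 -0.1831  0.249 ] [-15.5177  10.1351  23.9119] -17.233721604493844 0.48345126159573104 0.36656525899397674
```

Against the stop: the position did not change when I commanded further. Release and lift away.

Emit:
send_rows([
  [0,0,-1],
  [0,0,-2],
  [0,0,-2],
  [0,0,-2],
  [0,0,-2],
  [0,0,-2],
  [0,0,-2],
  [0,0,-2],
], roll=[0,0,0,0,0,0,0,0], claw=[0.1,0.15,0.25,0.35,0.4,0.4,0.4,0.4])

```text
t: 23.83
eef_pos: [0.5814, -0.1841, 0.2483]
tool_rot: [0.0, 0.952, 0.306, -0.0]
contact_force: [1.4, -0.3, 0.1]
gripper_width: 0.4
grasp_force: 0.0
```

Emit:
send_rows([
  [0,-3,-5],
  [0,-3,-20],
  [0,-3,-40],
  [0,-3,-60],
  [0,-3,-80],
  [0,-3,-100],
  [0,-3,-110],
  [0,-3,-110],
], roll=[0,0,0,0,0,0,0,0], claw=[0.4,0.4,0.4,0.4,0.4,0.4,0.4,0.4])

```text
t: 24.5
eef_pos: [0.5805, -0.1822, 0.3607]
tool_rot: [0.001, 0.952, 0.306, 0.002]
contact_force: [0.9, 1.0, 0.2]
gripper_width: 0.396
grasp_force: 0.0
```

Emit:
send_rows([
  [0,-25,0],
  [0,-50,0],
  [0,-75,0],
  [0,-100,0],
  [0,-125,0],
  [0,-150,0],
  [0,-150,0],
  [0,-150,0],
], roll=[0,0,0,0,0,0,0,0], claw=[0.4,0.4,0.4,0.4,0.4,0.4,0.4,0.4])

```text
t: 25.17
eef_pos: [0.4917, -0.0568, 0.3574]
tool_rot: [-0.001, 0.951, 0.308, -0.0]
contact_force: [0.0, 0.7, -0.2]
gripper_width: 0.404
grasp_force: 0.0
```

```bash
python3 - <<'E'
from h import *
u=np.array([.8165,.5773]);X=np.array([u[1],-u[0]])
p,R,o=tool();print(o['t'],p,o['contact_force'],p[:2]@X)
im=bot.read_camera('wrist');sc=bot.read_camera('scene');cv2.imwrite('pics/w7.png',im[:,:,::-1]);cv2.imwrite('pics/s7.png',sc[:,:,::-1])
g=im.mean(2).astype(int);s=sc.mean(2).astype(int)
for d in(-.04,0,.05):
    for ox,z,n in((.4835,.265,'shut'),(.4635,.2625,'ajar .1')):
        k=proj('wrist',[[*(ox*X+(.367+d)*u),z]])[0];x,y=np.round(k).astype(int)
        print('w',n,k,g[y-2:y+3,x-24:x+25:3].mean(0).astype(int) if 30<x<480 and 2<y<380 else '')
        k=proj('scene',[[*(ox*X+(.367+d)*u),z]])[0];x,y=np.round(k).astype(int);print('s',n,k,s[y,x-10:x+11])
E
```

```text
25.1667 [ 0.4917 -0.0568  0.3574] [ 0.0035  0.701  -0.2055] 0.3302484325052613
w shut [424.6773 239.2105] [104 125 127  89  94 123  96  73  49  62  68  64 113 147 146 148 151]
s shut [130.2297 214.883 ] [ 76  72  75  81  86  87  83  72  59  56  60  73  93 122 141 150 153 154
 153 154 154]
w ajar .1 [400.8513 237.9613] [100 101  61  58  57  58  78 115 114 135 136  90  93 125  97  77  48]
s ajar .1 [136.2727 211.5076] [ 46  52  63  85 113 134 145 148 149 149 151 151 151 150 152 151 152 152
 152 153 154]
w shut [432.2866 195.6529] [145 145 142  70  89 118  96  87  44  58  67  67  68 137 145 143 147]
s shut [137.65   224.0519] [ 89 105 127 139 142 139 123  98  72  63  75  96 121 140 149 151 152 153
 153 155 155]
w ajar .1 [407.3883 194.707 ] [100 102  89  87  86  86  97 145 145 145 145 103  83 106 109  93  56]
s ajar .1 [143.7444 220.5711] [ 64  66  82 110 135 148 151 153 153 153 152 153 153 152 151 151 151 152
 153 152 153]
w shut [442.5769 135.6962] [147 147 138  90  92 123  96  84  44  57  67  68  62 123 142 143 143]
s shut [147.2895 235.8966] [ 85  98 118 133 143 142 129 106  79  64  65  81 108 133 148 153 155 155
 154 154 155]
w ajar .1 [416.2266 135.2093] [100 100  89  87  87  88  94 145 147 147 147 140  91  91 120  95  86]
s ajar .1 [153.4448 232.2778] [ 66  69  89 118 140 150 153 153 154 156 155 156 156 156 156 156 156 155
 154 152 151]
```

```bash
python3 -c "
from station import bot
print(bot.hand_in())"
```

```text
the job is handed in; nothing more can be done
None
```

I've handed the job in; no verdict came back. The door is fully shut by my measurements, the covered bowl was upright beside the tin on the tray before I raised the door, and the robot was clear; I could not see inside the oven after shutting it.

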